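# Release the chest's hidden drawer latch with a wooden pin

## Robot

A 6-joint arm with a two-finger parallel gripper is mounted at the origin on the work surface. World frame = base frame: x ahead of the robot, y to its left, z up, the work surface at z = 0. Lengths are in m, angles in rad, forces in N, time in s.
With the tool pointing down it reaches from about 0.3 to 0.85 m from the base axis. Payload 4.2 kg.
Tool frame: the origin (TCP) lies midway between the tips of the shut fingers; the grasp point (between the pads) lies 19 mm behind it; x points along the fingers, z is the direction in which the jaws open and shut, and the axes are right-handed (so a half turn about x gives the same grasp; the last joint's range is limited). The gripper opens to 91 mm and grips with 3 to 60 N. Pads are 32 mm wide; open, the fingers measure 118 mm over their backs; the gripper's body (76 mm by 178 mm) begins 60 mm behind the grasp point.
Start: joints at [-1.296, 0.32, 1.565, -0, 1.257, -0.02], TCP at [0.167, -0.55, 0.214] pointing down, gripper open.
Joint ranges: [-3.11, 3.11], [-0.84, 2.01], [0.21, 2.61], [-1.34, 4.49], [0.05, 2.63], [-2.56, 2.56]. Speed limits (rad/s): [2.57, 2.57, 3.14, 3.14, 3.14, 3.14].

## Interface

Orientations are given as a unit quaternion [w, x, y, z].
In Python, from rig import readout, read_camera, camera_params, workorder gives the robot as it stands.
- The arm moves only by the shell command python3 -m crank 'ROWS'. ROWS is JSON, a list of rows, each a list of 5 numbers: the shift along the tool's x, y, z in cm, then the turn about the tool's x in degrees, then the finger opening in cm, from 0 to 9.12. A call has 1 to 8 rows; each row shifts and turns the commanded pose from where the row before left it, along the tool's axes as they then stand; what a row does not reach is not made up. A row lasts 1/8 s, in which the tool goes at most 62.5 mm and 10.7 degrees, less where a joint would pass 70% of its speed; a pose out of reach is approached as far as the arm can. A call with a gripper value outside its range is refused whole. The fingers move at their own pace and stop on an object; the grip force is fixed at half the most. Time passes only in rows, so rows that do not move let the fingers close. It gives the time, the measured TCP pose, the force and the opening at its end, in the units of the state.
- readout.get_state(): the state, without advancing time (a new reading comes with each control period).
- read_camera(name): name is "scene" or "top"; returns the picture (384x512x3 uint8, blue, green, red); there is no depth.
- camera_params(name): a dict with "fx", "fy", "cx", "cy" (pixels), "k1" (the pictures are not rectified: a ray, as slopes to the right and down, at radius r is drawn at 1 + k1 r^2 times it, then the intrinsics apply), "rvec" (rotation vector, rad) and "tvec" (3), from world to camera coordinates, as OpenCV has them. Camera axes: x right, y down, z forward; pixel columns grow to the right and rows downward; lengths in m; the calibration is good to about 2 mm. A picture is of the moment at which its call begins. camera_params takes no time and is no camera call.
- workorder.finish_job(): hands the job in, once; it reports no verdict.
The state is a dict: "clock": time; "joints": joint angles; "joint_vel": joint speeds; "joint_efforts": joint torques, N m; "tcp_pos": TCP position; "ee_rot": TCP orientation; "ft_force": force on the tool from outside, world axes, zero at the start; "wrist_torque": the same for the moment, N m; "width": opening from 0.0 (shut) to 1.0 (fully open).
Only numpy, scipy, OpenCV 4.12 (cv2) and the standard library are available. Lean on these libraries where they do the work, as an engineer would, in place of code of your own. Each camera call takes 0.05 s, during which the arm holds its last target. There are 200 camera calls.

## Task

The keepsake chest's drawer is held shut by a spring latch under the small hole in the brass plate on its top. Take the square-handled wooden pin from the rack, feel for the hole with its tip, push the latch down gently until the drawer springs out, and put the pin back upright in the same rack hole it came from. Pull the drawer open as far as it goes by its brass bar and let go, and leave the other things on the bench as they are.

Things in the scene. Friction and masses are not known exactly. Their poses are not given: they have to be found in the camera images.
- chest: Dark wooden chest, fixed, 150 (its x) x 200 (its y) x 110 mm high. Origin: centre of its underside; z up; its front with the drawer faces its own -x. On its top lies a brass plate 44 (x) x 80 (y) x 5 mm, upper face 115 mm above the bench, with one hole. The pin must never bear on the chest, plate or latch with more than 25 N, or it damages them.
- plate_mid (a point): Nominal place of the hole: chest (20, 0, 115) mm, level with the plate's upper face. The hole, 11 mm wide with a 1 mm chamfer, goes through the plate's centre. The plate's screws sit in slots: plate, hole and latch really stand up to 9 mm from this point along the chest's +y or -y (none along x), to be felt for or seen. The plate stays put when rubbed with under 40 N.
- latch (a joint): Spring latch, a flat steel head under the plate's hole, 5 mm below the plate's upper face. Value in m: 0 at rest, grows as it is pushed down, stops hard at 0.011. It takes about 4 N to start, 8.5 N at the stop; at 0.008 to 0.009 the drawer is free. It springs back up when let go.
- drawer (a joint): The chest's drawer. Value in m: 0 shut, grows as it slides out along the chest's -x, stops at 0.070. While latched it cannot be pulled out. Freed, a plunger pushes it out about 0.03 by itself; beyond that it slides with under 2 N and stays where it is left.
- pull (a point): Middle of the drawer's brass bar handle, moving with the drawer: a bar 11 mm thick, 86 mm long along the chest's y (55 mm free between its two posts), its axis 35 mm in front of the drawer's face (about 30 mm clear behind it), 78 mm above the bench, 37 mm below the plate's upper face. It can be pinched from above.
- pin: Loose wooden pin, about 40 g, upright in the rack: a round dowel 8 mm thick, 45 mm long, above it a square handle 20 x 20 mm, 58 mm tall (top 103 mm above the tip). Origin: centre of the dowel's lower tip; z up; x and y square to the handle's sides and along the rack's. In the rack its shoulder rests on the rack's top, tip 10 mm above the bench. No other tool has a square handle.
- rack: Wooden tool rack, fixed, 60 (its x) x 190 (its y) x 55 mm high, with three vertical through holes 14 mm wide at y = -58, 0 and +58 mm on its centre line. The pin, an awl and a punch hang in them by their shoulders, the pin in any one of them. Origin: centre of its underside; z up.
- awl: Bystander in the rack: awl with a round bulb wooden handle up to 32 mm wide, 98 mm long over all. Origin at its tip.
- punch: Bystander in the rack: dark steel punch, body 20 mm thick, head 30 mm wide, 88 mm long over all. Origin at its tip.
- hammer: Bystander: hammer with a wooden handle, 260 mm long, lying to the right of the chest's front. Origin: underside.
- bottle: Bystander: clear bottle, 64 mm wide, 200 mm tall, standing beyond the gap between chest and rack. Origin: centre of its underside.
- tin: Bystander: green tin, 72 mm wide, 75 mm tall, to the left of the rack. Origin: centre of its underside.
- bowl: Bystander: terracotta bowl, 90 mm wide, 35 mm tall, beyond the rack. Origin: centre of its underside.
- spool: Bystander: empty wooden spool, 48 mm wide, 50 mm tall, between the chest and the rack. Origin: centre of its underside.

How it is judged:
By the outcome, as a careful person would: the job done as asked, in the order asked, and still so for the second after the job is handed in, with the robot touching nothing.
It also fails if it takes over 69 s, if anything falls off the work surface, if the arm or the gripper's body presses on something with over 40 N, if the wrist force passes 120 N, or if a joint passes its speed limit or range.

## Working session

There is one attempt and no reset: what is moved stays moved. The work goes in short steps, Python scripts to look and compute and a shell command to move; the robot and the scene stay as the last step left them, time stands still between calls to the robot, and variables do not carry over. Pictures are saved under pics/ and viewed, about 8 in all and at most 12, crops included, and the job is handed in when it is done.

```bash
ls; mkdir -p pics
python3 - <<'E'
from rig import readout, read_camera, camera_params
import cv2
print(readout.get_state())
for n in ("scene","top"):
    print(n,camera_params(n)); cv2.imwrite(f"pics/{n}0.png",cv2.resize(read_camera(n),(800,600),interpolation=cv2.INTER_CUBIC))
E
```

```text
pics
{'clock': 0.0, 'joints': array([-1.29600790e+00,  3.20313116e-01,  1.56568412e+00,  8.77008666e-06,
        1.25739971e+00, -1.99905279e-02]), 'joint_vel': array([ 1.80095659e-04, -2.26885771e-04, -2.79136704e-05,  1.57980547e-03,
        1.08118015e-03,  9.72792652e-04]), 'joint_efforts': array([-1.48847419e-03, -4.12458837e+01, -2.31976140e+01,  7.23089534e-02,
        4.56528040e-02, -1.41703713e-04]), 'tcp_pos': array([ 0.16692397, -0.54970444,  0.21310613]), 'ee_rot': array([ 0.56750339,  0.42154374,  0.56850924, -0.42075886]), 'ft_force': array([-0.06898229, -0.09619768,  0.39642348]), 'wrist_torque': array([ 0.01272197,  0.00597351, -0.0209852 ]), 'width': 1.0029016043869978}
scene {'fx': 468.24553869223945, 'fy': 468.24553869223945, 'cx': 257.96337826907614, 'cy': 193.66176913600944, 'k1': -0.013295662163663747, 'rvec': array([ 1.18732185,  2.39783299, -0.93193864]), 'tvec': array([ 0.33880262, -0.29982977,  1.70968527])}
top {'fx': 409.86612770820955, 'fy': 409.86612770820955, 'cx': 252.36974465677855, 'cy': 193.3779537406348, 'k1': 0.02133653867003431, 'rvec': array([ 2.09297982, -2.12308544,  0.1867571 ]), 'tvec': array([0.03241822, 0.58851154, 1.11854748])}
```

View pics/scene0.png

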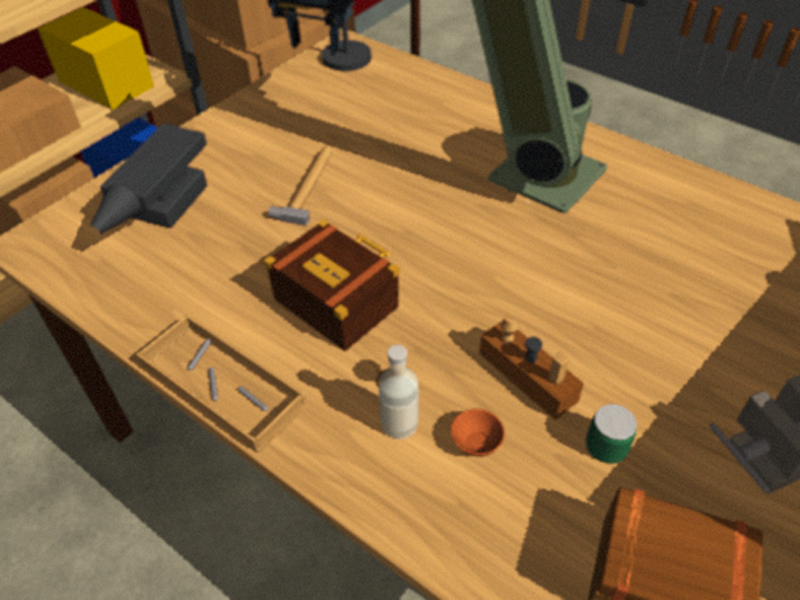

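View pics/top0.png

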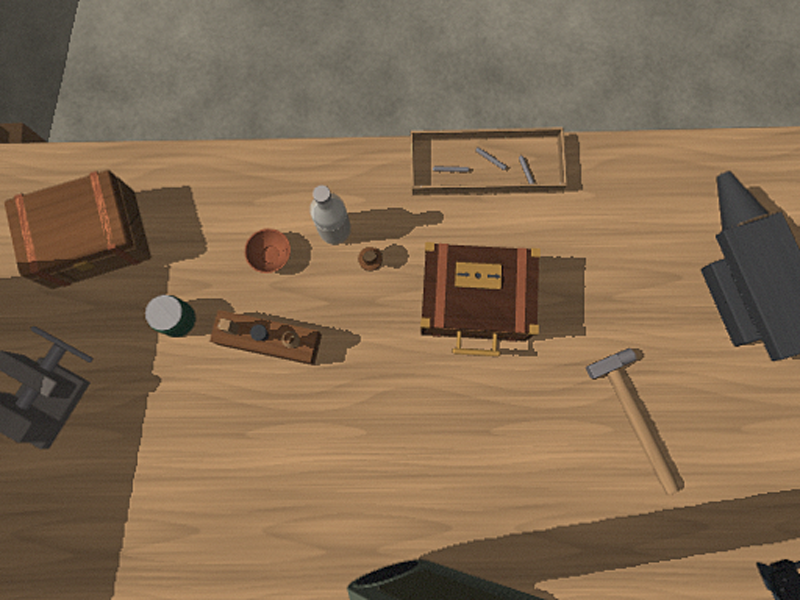

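The scene picture shows the whole bench. In the top view (800 px scale), the pin with the square handle is at the rack's left end near (223,324), the punch near (260,331) and the awl near (290,338). The chest spans about (422–540, 243–340), its plate is at (478,276), and the brass bar is near (477,350). I'll enlarge both areas to measure them.

```bash
cat > h.py <<'E'
import numpy as np, cv2
from rig import readout, read_camera, camera_params
def cam(n):
    p=camera_params(n); R=cv2.Rodrigues(np.array(p["rvec"]))[0]
    return p,R,np.array(p["tvec"],float)
def ray(n,uv):
    p,R,t=cam(n); d=np.array([(uv[0]-p["cx"])/p["fx"],(uv[1]-p["cy"])/p["fy"]]); s=d.copy()
    for _ in range(20): s=d/(1+p["k1"]*(s@s))
    return -R.T@t, R.T@np.array([s[0],s[1],1])
def back(n,uv,z):
    c,d=ray(n,uv); return c+d*(z-c[2])/d[2]
def proj(n,X):
    p,R,t=cam(n); X=np.atleast_2d(X)@R.T+t; s=X[:,:2]/X[:,2:]
    s=s*(1+p["k1"]*(s**2).sum(1,keepdims=True)); return s*p["fx"]+[p["cx"],p["cy"]]
def crop(img,u,v,w,h,k): return cv2.resize(img[v:v+h,u:u+w],(w*k,h*k),interpolation=cv2.INTER_CUBIC)
def st():
    s=readout.get_state(); print({k:np.round(s[k],4) for k in("clock","tcp_pos","ee_rot","ft_force","width")}); return s
E
python3 - <<'E'
from h import *
im=read_camera("top")
a=crop(im,130,190,80,50,8); b=crop(im,262,148,92,86,8)
cv2.imwrite("pics/rack.png",a)
c=crop(im,262,148,92,75,8)
cv2.imwrite("pics/chest.png",b if b.shape[0]<=600 else c)
print(camera_params("top")["cx"], (-cam("top")[1].T@cam("top")[2]), (-cam("scene")[1].T@cam("scene")[2]))
E
```

```text
252.36974465677855 [3.57665786e-01 1.10828750e-03 1.21269089e+00] [1.28354807 0.57723224 1.07098838]
```

View pics/rack.png

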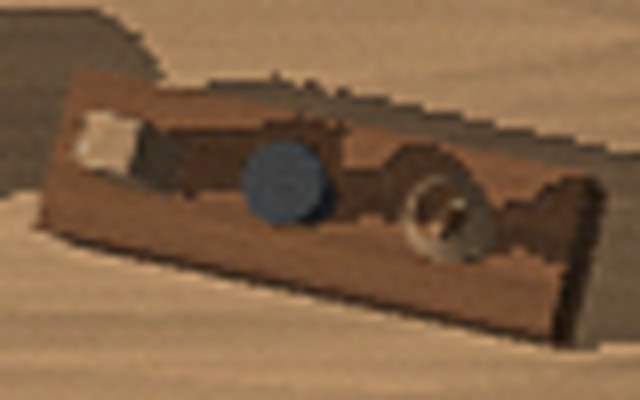

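View pics/chest.png

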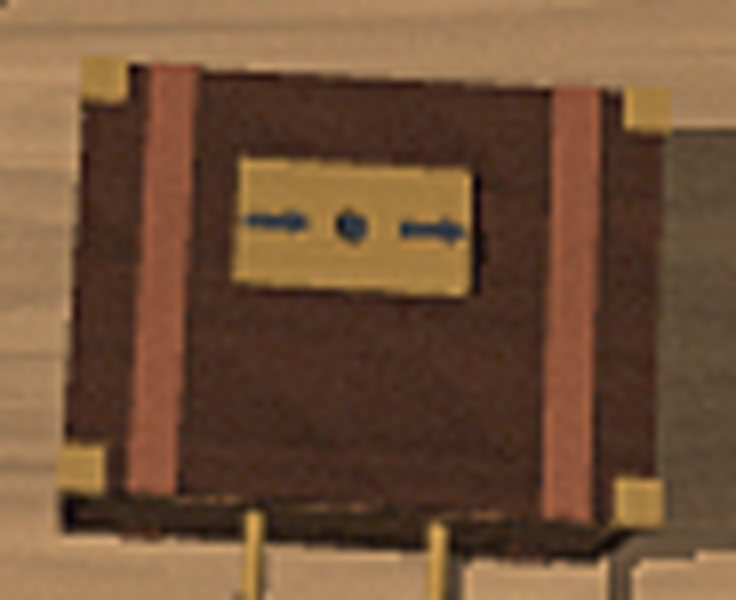

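The rack crop shows the pin handle's lit square top centred near (110,143), with the rack top's corners at about (75,72), (42,228), (590,175) and (555,330). The chest crop shows the hole at about (351,226), with plate corners (240,157), (475,170), (470,298) and (232,283). Next I convert these and check them against the stated sizes.

Run:
```python
from h import *
f=lambda p,o:(np.array(p)+.5)/8-.5+o
rk=lambda *p:f(p,(130,190)); ch=lambda *p:f(p,(262,148))
R=[back("top",rk(*p),.055)[:2] for p in((75,72),(590,175),(42,228),(555,330))]
print("rack",np.round(R,4), "long",np.linalg.norm(R[1]-R[0]),np.linalg.norm(R[3]-R[2]),"short",np.linalg.norm(R[2]-R[0]),np.linalg.norm(R[3]-R[1]))
c=np.mean(R,0); d=R[0]-R[1]+R[2]-R[3]; a=np.degrees(np.arctan2(-d[0],d[1])); print("rack c,yaw",c,a)
P=back("top",rk(110,143),.113)[:2]; ey=np.array([-np.sin(np.radians(a)),np.cos(np.radians(a))])
print("pin",P, "along/across rack",(P-c)@ey,(P-c)@np.array([ey[1],-ey[0]]), "slot+58:",c+.058*ey)
Q=[back("top",rk(*p),.113)[:2] for p in((85,112),(145,120),(133,178),(75,160))]
print("pin sides",[np.linalg.norm(Q[i]-Q[i-1]) for i in range(4)],np.mean(Q,0))
C=[back("top",ch(*p),.110)[:2] for p in((82,57),(670,89),(60,490),(662,527))]
print("chest",np.round(C,4),"y",np.linalg.norm(C[1]-C[0]),np.linalg.norm(C[3]-C[2]),"x",np.linalg.norm(C[2]-C[0]))
c=np.mean(C,0); d=C[0]-C[1]+C[2]-C[3]; a=np.arctan2(-d[0],d[1]); print("chest c,yaw",c,np.degrees(a))
L=[back("top",ch(*p),.115)[:2] for p in((240,157),(475,170),(470,298),(232,283))]
d=L[0]-L[1]+L[3]-L[2]; print("plate",np.mean(L,0),np.linalg.norm(L[1]-L[0]),np.linalg.norm(L[2]-L[1]),np.degrees(np.arctan2(-d[0],d[1])))
H=back("top",ch(351,226),.115)[:2]
Rm=np.array([[np.cos(a),-np.sin(a)],[np.sin(a),np.cos(a)]])
print("hole",H,"in chest",(H-c)@Rm,"plate in chest",(np.mean(L,0)-c)@Rm)
print("pull", c+Rm@[-.075-.035,0])
from scipy.spatial.transform import Rotation as T
q=readout.get_state()["ee_rot"]; print(T.from_quat(np.roll(q,-1)).as_matrix())
```

```text
rack [[0.5798 0.3518]
 [0.5392 0.1652]
 [0.5232 0.3612]
 [0.4839 0.177 ]] long 0.19100450685811396 0.18842148755333915 short 0.05736276305781543 0.056605502313208884
rack c,yaw [0.53153313 0.26379857] -12.153003336294178
pin [0.54380028 0.32121935] along/across rack 0.05871642925874288 -9.616737099759552e-05 slot+58: [0.54374347 0.32049873]
pin sides [np.float64(0.01678838109650478), np.float64(0.02092147986570323), np.float64(0.020256395958703842), np.float64(0.021116319005833037)] [0.54399214 0.32139929]
chest [[ 0.6879 -0.0327]
 [ 0.6725 -0.236 ]
 [ 0.535  -0.0219]
 [ 0.5193 -0.2247]] y 0.2039389877127268 0.20341297924713655 x 0.1532730990900502
chest c,yaw [ 0.60368355 -0.12882754] -4.398326128170148
plate [ 0.62412296 -0.12450211] 0.08073501550090009 0.04519654142275138 -4.516457595727363
hole [ 0.62440686 -0.12345996] in chest [0.02025064 0.00694104] plate in chest [0.0200475  0.00588019]
pull [ 0.4940075  -0.12039165]
[[-4.03973952e-04  9.56859521e-01  2.90550673e-01]
 [ 1.33059353e-03  2.90550954e-01 -9.56858596e-01]
 [-9.99999033e-01  5.88972052e-08 -1.39056610e-03]]
```

The measurements agree with the stated sizes to within a few mm: the pin is 58.7 mm along the rack against 58 stated. The rack yaw is −12.15° and the chest yaw −4.4°. The hole is near (0.6243, −0.1235), which is +6 to 7 mm along the chest's y. I'll turn the tool first so the jaws line up with the rack's x.

```bash
cat >> h.py <<'E'
from scipy.spatial.transform import Rotation as T
def to(x,y,z,yaw=None):
    s=st(); M=T.from_quat(np.roll(s["ee_rot"],-1)).as_matrix(); d=(np.array([x,y,z])-s["tcp_pos"])*100
    cur=np.degrees(np.arctan2(M[1,2],M[0,2]))
    print("shift tool cm",np.round(M.T@d,2),"yaw",round(cur,2),"turn",None if yaw is None else round(cur-yaw,2))
E
python3 -m crank '[[0,0,0,-10.2,6],[0,0,0,-10.2,6],[0,0,0,-10.2,6],[0,0,0,-10.2,6],[0,0,0,-10.2,6],[0,0,0,-10,6]]'
python3 -c "
from h import *
to(.5438,.3208,.18,-12.15)"
```

```text
clock: 0.9
tcp_pos: [0.167, -0.55, 0.2136]
ee_rot: [0.703, 0.073, 0.703, -0.072]
ft_force: [-0.9, -0.0, -0.2]
width: 0.659
{'clock': np.float64(0.9), 'tcp_pos': array([ 0.167 , -0.55  ,  0.2136]), 'ee_rot': array([ 0.7033,  0.0728,  0.7035, -0.0723]), 'ft_force': array([-0.8852, -0.0203, -0.1755]), 'width': np.float64(0.6587)}
shift tool cm [ 3.41 92.94 19.11] yaw -11.78 turn 0.37
```

```bash
python3 -m crank '[[0,5.8,1.2,0.4,6],[0,5.8,1.2,0,6],[0,5.8,1.2,0,6],[0,5.8,1.2,0,6],[0,5.8,1.2,0,6],[0,5.8,1.2,0,6],[0,5.8,1.2,0,6],[0,5.8,1.2,0,6]]' | head -2
python3 -m crank '[[0,5.8,1.2,0,6],[0,5.8,1.2,0,6],[0,5.8,1.2,0,6],[0,5.8,1.2,0,6],[0,5.8,1.2,0,6],[0,5.8,1.2,0,6],[0,4,0.9,0,6],[0,0,0,0,6]]' | head -2
python3 -c "
from h import *
to(.5438,.3208,.15,-12.15)"
```

```text
clock: 1.9
tcp_pos: [0.3613, -0.1161, 0.214]
clock: 2.9
tcp_pos: [0.5246, 0.2457, 0.2128]
{'clock': np.float64(2.9), 'tcp_pos': array([0.5246, 0.2457, 0.2128]), 'ee_rot': array([ 0.7027,  0.0759,  0.7033, -0.0761]), 'ft_force': array([-0.3615, -0.4486, -0.9654]), 'width': np.float64(0.6615)}
shift tool cm [6.28 7.75 0.28] yaw -12.33 turn -0.18
```

```bash
python3 -m crank '[[1.5,4,0.2,0,6],[2,3.7,0.1,0,6],[2.5,0,0,-0.2,6],[0,0,0,0,6],[0,0,0,0,6]]' | head -2
python3 - <<'E'
from h import *
to(.5438,.3208,.066,-12.15)
im=read_camera("top"); a=crop(im,120,165,100,75,7)
b=read_camera("scene"); u=proj("scene",[[.54,.32,.09]])[0].astype(int); print(u)
b=crop(b,max(0,u[0]-50),u[1]-50,100,75,7)
cv2.imwrite("pics/near1.png",cv2.resize(np.vstack([a,b]),None,fx=.55,fy=.55,interpolation=cv2.INTER_AREA))
E
```

```text
clock: 3.52
tcp_pos: [0.5439, 0.3171, 0.155]
{'clock': np.float64(3.525), 'tcp_pos': array([0.5439, 0.3171, 0.155 ]), 'ee_rot': array([ 0.7033,  0.0763,  0.7026, -0.0761]), 'ft_force': array([0.7093, 0.6999, 1.1525]), 'width': np.float64(0.658)}
shift tool cm [ 8.9   0.35 -0.1 ] yaw -12.37 turn -0.22
[357 232]
```

View pics/near1.png

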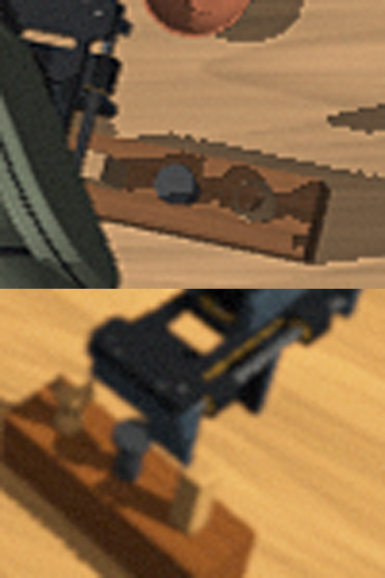

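The gripper sits over the rack's pin end. The pin handle is at about (90,165) in the top half and (190,500) in the scene half, with the fingers on either side along the rack's x. I'll go down now and check contact forces.

```bash
python3 -m crank '[[2,0.4,-0.1,0,6],[2.5,0,0,0,6],[2.5,0,0,0,6],[1.9,0,0,0,6],[0,0,0,0,6],[0,0,0,0,6]]'
python3 -c "
from h import *
to(.5438,.3208,.066,-12.15)"
```

```text
clock: 4.38
tcp_pos: [0.5444, 0.3223, 0.0664]
ee_rot: [0.704, 0.076, 0.702, -0.075]
ft_force: [0.9, -0.4, 0.0]
width: 0.658
{'clock': np.float64(4.375), 'tcp_pos': array([0.5444, 0.3223, 0.0664]), 'ee_rot': array([ 0.7038,  0.0764,  0.7023, -0.0755]), 'ft_force': array([ 0.9306, -0.3566,  0.0293]), 'width': np.float64(0.6584)}
shift tool cm [ 0.04 -0.16 -0.03] yaw -12.33 turn -0.18
```

```bash
python3 -m crank '[[0,-0.1,0,0,4],[0,0,0,0,3],[0,0,0,0,2],[0,0,0,0,1],[0,0,0,0,0.5],[0,0,0,0,0.5],[0,0,0,0,0.5],[0,0,0,0,0.5]]'
python3 -c "
from h import *
for i in range(3): st()
print(readout.get_state()['joints'])"
```

```text
clock: 5.38
tcp_pos: [0.5434, 0.3211, 0.065]
ee_rot: [0.703, 0.076, 0.703, -0.076]
ft_force: [-0.5, 0.1, 0.7]
width: 0.215
{'clock': np.float64(5.375), 'tcp_pos': array([0.5434, 0.3211, 0.065 ]), 'ee_rot': array([ 0.7032,  0.0758,  0.7029, -0.0758]), 'ft_force': array([-0.4947,  0.0989,  0.7062]), 'width': np.float64(0.2148)}
{'clock': np.float64(5.375), 'tcp_pos': array([0.5434, 0.3211, 0.065 ]), 'ee_rot': array([ 0.7032,  0.0758,  0.7029, -0.0758]), 'ft_force': array([-0.4947,  0.0989,  0.7062]), 'width': np.float64(0.2148)}
{'clock': np.float64(5.375), 'tcp_pos': array([0.5434, 0.3211, 0.065 ]), 'ee_rot': array([ 0.7032,  0.0758,  0.7029, -0.0758]), 'ft_force': array([-0.4947,  0.0989,  0.7062]), 'width': np.float64(0.2148)}
[ 5.15542850e-01  5.26321883e-01  1.62962830e+00 -1.45491109e-04
  9.85309760e-01  7.30441181e-01]
```

The grip holds at 19.6 mm, which matches the 20 mm handle. Lifting straight up.

```bash
python3 -m crank '[[-1.5,0,0,0,0.5],[-3,0,0,0,0.5],[-4,0,0,0,0.5],[-4,0,0,0,0.5],[-3,0,0,0,0.5],[0,0,0,0,0.5],[0,0,0,0,0.5]]'
python3 - <<'E'
from h import *
to(.6243,-.1235,.21,-4.4)
im=read_camera("scene"); u=proj("scene",[[.544,.32,.17]])[0].astype(int)
cv2.imwrite("pics/lift.png",crop(im,u[0]-50,u[1]-50,100,90,6))
print(u, back("top",(205,121.6),.2))
E
```

```text
clock: 6.25
tcp_pos: [0.5425, 0.3207, 0.2191]
ee_rot: [0.702, 0.075, 0.704, -0.076]
ft_force: [-0.1, -0.2, -0.5]
width: 0.218
{'clock': np.float64(6.25), 'tcp_pos': array([0.5425, 0.3207, 0.2191]), 'ee_rot': array([ 0.7024,  0.0754,  0.7036, -0.0762]), 'ft_force': array([-0.099 , -0.1756, -0.4548]), 'width': np.float64(0.2182)}
shift tool cm [  0.94 -41.65  17.46] yaw -12.31 turn -7.91
[361 214] [0.75415324 0.14284915 0.2       ]
```

View pics/lift.png

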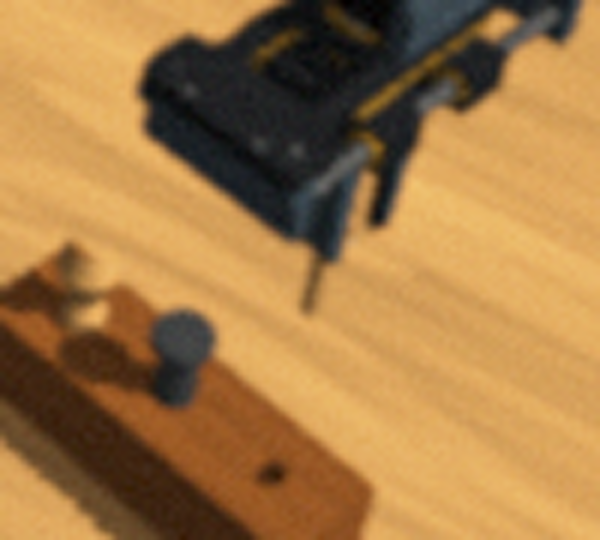

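The pin is out and hanging plumb, tip near crop (308,308). The empty rack hole is near (272,470), and the neighbouring tools are untouched. Now turning by 7.9° and carrying the pin to above the plate.

```bash
python3 -m crank '[[0,0,0,-7.9,0.5],[0,-5.6,1.4,0,0.5],[0,-5.6,1.5,0,0.5],[0,-5.6,1.5,0,0.5],[0,-5.6,1.5,0,0.5],[0,-5.6,1.5,0,0.5],[0,-5.6,1.5,0,0.5],[0,-5.6,1.5,0,0.5]]'|head -2
python3 -m crank '[[0,-4.4,1.1,0,0.5],[0,0,0,0,0.5],[0,0,0,0,0.5],[0,0,0,0,0.5]]'|head -3
python3 - <<'E'
from h import *
g=lambda p:(np.array(p)+.5)/6-.5+[311,164]
print("tip",back("scene",g((308,306)),.164),"hole",back("scene",g((272,468)),.055))
to(.6243,-.1235,.19,-4.4)
E
```

```text
clock: 7.3
tcp_pos: [0.6162, -0.0795, 0.2182]
clock: 7.8
tcp_pos: [0.6241, -0.1211, 0.2195]
ee_rot: [0.706, 0.027, 0.707, -0.026]
tip [0.53985758 0.31895391 0.164     ] hole [0.54250705 0.32109525 0.055     ]
{'clock': np.float64(7.8), 'tcp_pos': array([ 0.6241, -0.1211,  0.2195]), 'ee_rot': array([ 0.7062,  0.0268,  0.707 , -0.0265]), 'ft_force': array([-0.6404,  0.4885, -0.1238]), 'width': np.float64(0.2201)}
shift tool cm [ 2.95 -0.24  0.04] yaw -4.32 turn 0.08
```

```bash
python3 -m crank '[[1.5,-0.2,0,0,0.5],[1.5,0,0,0,0.5],[1,0,0,0,0.5],[0,0,0,0,0.5],[0,0,0,0,0.5]]'
python3 - <<'E'
from h import *
to(.6243,-.1235,.176,-4.4)
a=read_camera("scene"); u=proj("scene",[[.624,-.1235,.115]])[0]; print(u)
u=u.astype(int); a=crop(a,u[0]-30,u[1]-35,60,50,10)
cv2.imwrite("pics/hole1.png",a)
E
```

```text
clock: 8.43
tcp_pos: [0.6246, -0.1246, 0.1802]
ee_rot: [0.707, 0.027, 0.706, -0.027]
ft_force: [-0.5, 0.0, -0.2]
width: 0.218
{'clock': np.float64(8.425), 'tcp_pos': array([ 0.6246, -0.1246,  0.1802]), 'ee_rot': array([ 0.7068,  0.0271,  0.7063, -0.0273]), 'ft_force': array([-0.475 ,  0.0429, -0.1843]), 'width': np.float64(0.2182)}
shift tool cm [ 0.42  0.1  -0.04] yaw -4.41 turn -0.01
[208.95369223 172.07915651]
```

View pics/hole1.png

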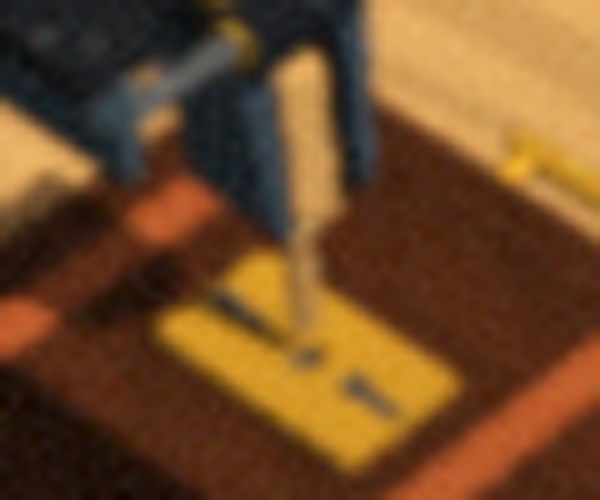

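The tip is at about (305,326) and the hole at about (309,353), which is at the pixel I predicted (209,172 full-frame), so the hole estimate holds. I'll check the tip's pixel against the hole's before lowering.

```bash
python3 - <<'E'
from h import *
g=lambda p:(np.array(p)+.5)/10-.5+[178,137]
print("tip",back("scene",g((305,326)),.1252),"hole",back("scene",g((309,354)),.115))
E
python3 -m crank '[[0.4,0.05,0,0,0.5],[0.2,0,0,0,0.5],[0,0,0,0,0.5],[0,0,0,0,0.5]]'
```

```text
tip [ 0.62373642 -0.12596773  0.1252    ] hole [ 0.62447971 -0.12501159  0.115     ]
clock: 8.98
tcp_pos: [0.6244, -0.124, 0.174]
ee_rot: [0.707, 0.027, 0.707, -0.027]
ft_force: [0.3, -0.2, -2.0]
width: 0.218
```

```bash
python3 -m crank '[[0.2,0.03,0.05,0,0.5],[0.1,0,0,0,0.5],[0,0,0,0,0.5]]'
python3 -m crank '[[0.15,0,0,0,0.5],[0,0,0,0,0.5],[0,0,0,0,0.5]]'
python3 -m crank '[[0.15,0,0,0,0.5],[0,0,0,0,0.5],[0,0,0,0,0.5]]'
```

```text
clock: 9.35
tcp_pos: [0.6248, -0.1237, 0.1708]
ee_rot: [0.706, 0.027, 0.707, -0.027]
ft_force: [0.4, 0.0, -1.1]
width: 0.216
clock: 9.72
tcp_pos: [0.625, -0.1238, 0.1697]
ee_rot: [0.707, 0.027, 0.706, -0.027]
ft_force: [-0.5, -0.5, 0.2]
width: 0.216
clock: 10.1
tcp_pos: [0.6251, -0.1242, 0.1678]
ee_rot: [0.707, 0.027, 0.706, -0.028]
ft_force: [-0.3, -1.9, -0.8]
width: 0.22
```

The tip is about 2 mm below the plate face with almost no force, so it's in the hole. I'll keep going in small steps towards the latch (TCP z ≈ 0.165).

```bash
python3 -m crank '[[0.15,0,0,0,0.5],[0,0,0,0,0.5],[0,0,0,0,0.5]]'|grep -v -e rot
python3 -m crank '[[0.15,0,0,0,0.5],[0,0,0,0,0.5],[0,0,0,0,0.5]]'|grep -v -e rot
python3 -m crank '[[0.15,0,0,0,0.5],[0,0,0,0,0.5],[0,0,0,0,0.5]]'|grep -v -e rot
python3 -m crank '[[0.15,0,0,0,0.5],[0,0,0,0,0.5],[0,0,0,0,0.5]]'|grep -v -e rot
```

```text
clock: 10.48
tcp_pos: [0.6251, -0.1241, 0.1664]
ft_force: [1.7, -2.9, -0.2]
width: 0.215
clock: 10.85
tcp_pos: [0.6251, -0.1241, 0.1651]
ft_force: [1.4, -5.0, 0.5]
width: 0.218
clock: 11.22
tcp_pos: [0.6251, -0.124, 0.1643]
ft_force: [0.8, -3.8, 5.5]
width: 0.215
clock: 11.6
tcp_pos: [0.6252, -0.124, 0.1632]
ft_force: [1.7, -4.6, 6.7]
width: 0.22
```

The latch starts to push back at TCP 0.1645 with about 5.5 N. A −4 N side force in y means the pin is leaning on the hole's +y wall, so I'll ease it −0.6 mm in y while going on down.

```bash
python3 -m crank '[[0.15,-0.06,0,0,0.5],[0,0,0,0,0.5],[0,0,0,0,0.5]]'|grep -v -e rot
python3 -m crank '[[0.15,0,0,0,0.5],[0,0,0,0,0.5],[0,0,0,0,0.5]]'|grep -v -e rot
python3 -m crank '[[0.15,0,0,0,0.5],[0,0,0,0,0.5],[0,0,0,0,0.5]]'|grep -v -e rot
python3 - <<'E'
from h import *
im=read_camera("scene"); u=proj("scene",[[.5,-.12,.08]])[0].astype(int); print(u)
cv2.imwrite("pics/_d0.png",im)
E
```

```text
clock: 11.98
tcp_pos: [0.6252, -0.1242, 0.1618]
ft_force: [-0.0, -4.5, 8.3]
width: 0.218
clock: 12.35
tcp_pos: [0.6252, -0.1242, 0.1603]
ft_force: [0.2, -3.6, 7.3]
width: 0.222
clock: 12.72
tcp_pos: [0.6252, -0.1242, 0.159]
ft_force: [-0.7, -2.8, 7.6]
width: 0.216
[237 157]
```

```bash
python3 -m crank '[[0.12,-0.04,0,0,0.5],[0,0,0,0,0.5],[0,0,0,0,0.5]]'|grep -v -e rot
python3 -m crank '[[0.12,0,0,0,0.5],[0,0,0,0,0.5],[0,0,0,0,0.5]]'|grep -v -e rot
python3 -m crank '[[0.06,0,0,0,0.5],[0,0,0,0,0.5],[0,0,0,0,0.5]]'|grep -v -e rot
python3 - <<'E'
from h import *
im=read_camera("scene"); o=cv2.imread("pics/_d0.png")
d=cv2.absdiff(im,o)[130:190,210:270]; print((d.max(2)>40).sum())
cv2.imwrite("pics/_d1.png",im)
E
```

```text
clock: 13.15
tcp_pos: [0.6252, -0.1242, 0.1578]
ft_force: [-0.1, -2.2, 9.3]
width: 0.219
clock: 13.52
tcp_pos: [0.6253, -0.1242, 0.1565]
ft_force: [0.4, -2.5, 7.6]
width: 0.215
clock: 13.9
tcp_pos: [0.6253, -0.1242, 0.1559]
ft_force: [-0.3, -2.8, 7.0]
width: 0.219
502
```

The area around the handle changed by 502 px, so the drawer probably sprang out. I'll check by eye.

Run:
```python
from h import *
o=cv2.imread("pics/_d0.png");im=cv2.imread("pics/_d1.png")
cv2.imwrite("pics/drawer.png",np.hstack([crop(o,205,125,75,75,5),crop(im,205,125,75,75,5)]))
```

```text
(no output)
```

View pics/drawer.png

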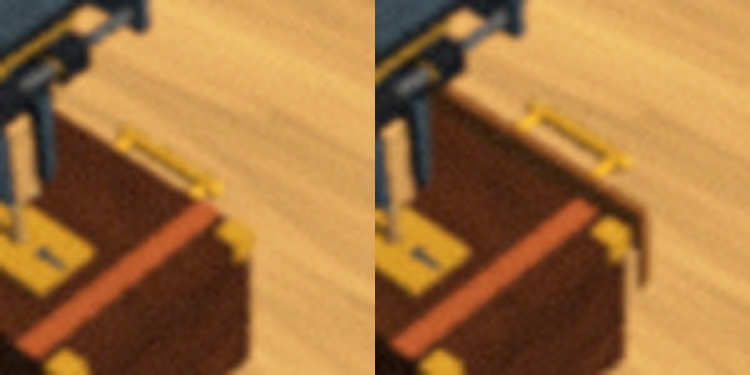

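The right half shows the drawer front standing out with the bar moved forward (from about (170,160) to (580,140)). The latch is released, at about 9 N maximum. Next I withdraw straight up and carry the pin back.

```bash
python3 -m crank '[[-0.5,0,0,0,0.5],[-1,0,0,0,0.5],[-1.5,0,0,0,0.5],[-2,0,0,0,0.5],[-2,0,0,0,0.5],[0,0,0,0,0.5]]'|grep -v rot
python3 -m crank '[[0,0,0,7.9,0.5],[0,5.6,-2.3,0,0.5],[0,5.6,-2.3,0,0.5],[0,5.6,-2.3,0,0.5],[0,5.6,-2.3,0,0.5],[0,5.6,-2.3,0,0.5],[0,5.6,-2.3,0,0.5],[0,5.6,-2.3,0,0.5]]'|grep -v rot
python3 -c "
from h import *
to(.5434,.3211,.21,-12.33)"
```

```text
clock: 14.7
tcp_pos: [0.6249, -0.124, 0.2261]
ft_force: [0.0, -0.4, -0.4]
width: 0.218
clock: 15.7
tcp_pos: [0.5492, 0.2944, 0.2232]
ft_force: [0.4, 0.3, -0.3]
width: 0.218
{'clock': np.float64(15.7), 'tcp_pos': array([0.5492, 0.2944, 0.2232]), 'ee_rot': array([ 0.7019,  0.0753,  0.7042, -0.0762]), 'ft_force': array([ 0.4449,  0.2542, -0.2625]), 'width': np.float64(0.2182)}
shift tool cm [ 1.32  2.49 -1.13] yaw -12.31 turn 0.02
```

```bash
python3 -m crank '[[0,0,0,0,0.5],[0,0,0,0,0.5]]'|grep -v rot
python3 -c "
from h import *
to(.5434,.3211,.21,-12.33)"
```

```text
clock: 15.95
tcp_pos: [0.5502, 0.2921, 0.2234]
ft_force: [-0.1, -0.9, -0.4]
width: 0.216
{'clock': np.float64(15.95), 'tcp_pos': array([0.5502, 0.2921, 0.2234]), 'ee_rot': array([ 0.7023,  0.0749,  0.7038, -0.0762]), 'ft_force': array([-0.1278, -0.8578, -0.3932]), 'width': np.float64(0.2162)}
shift tool cm [ 1.34  2.69 -1.28] yaw -12.27 turn 0.06
```

```bash
python3 -m crank '[[0,2.7,-1.3,0,0.5],[2,0,0,0,0.5],[3,0,0,0,0.5],[3,0,0,0,0.5],[1.5,0,0,0,0.5],[0,0,0,0,0.5],[0,0,0,0,0.5],[0,0,0,0,0.5]]'|grep -v rot
python3 - <<'E'
from h import *
to(.5434,.3211,.12,-12.33)
a=read_camera("scene"); u=proj("scene",[[.543,.321,.065]])[0].astype(int)
cv2.imwrite("pics/back.png",crop(a,u[0]-30,u[1]-30,60,50,10)); print(u-30)
E
```

```text
clock: 16.95
tcp_pos: [0.5448, 0.322, 0.1307]
ft_force: [-0.3, 0.1, -1.3]
width: 0.217
{'clock': np.float64(16.95), 'tcp_pos': array([0.5448, 0.322 , 0.1307]), 'ee_rot': array([ 0.7037,  0.0764,  0.7023, -0.0754]), 'ft_force': array([-0.3201,  0.0552, -1.2809]), 'width': np.float64(0.2167)}
shift tool cm [ 1.07 -0.12 -0.12] yaw -12.32 turn 0.01
[326 209]
```

View pics/back.png

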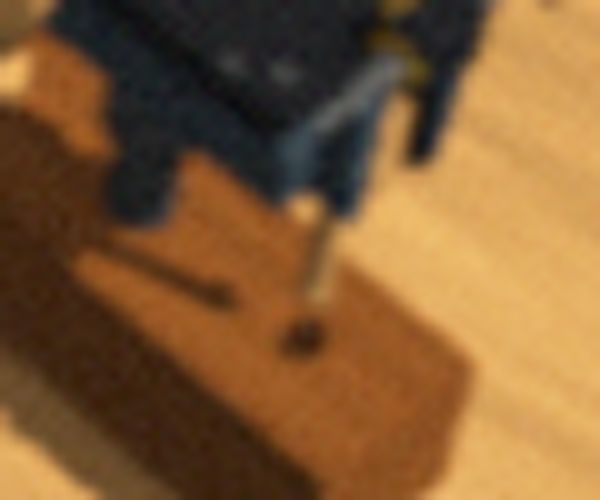

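The pin tip is near (316,298) with the rack hole at (303,338), and the dowel looks straight. Checking the offset.

Run:
```python
from h import *
g=lambda p:(np.array(p)+.5)/10-.5+[326,209]
t=back("scene",g((316,298)),.0757);h=back("scene",g((303,338)),.055);d=(h-t)[:2]
a=np.radians(-12.33); print(t,h,"tool y,z cm",100*(d@[-np.sin(a),np.cos(a)]),100*(d@[np.cos(a),np.sin(a)]))
```

```text
[0.5464484  0.32366273 0.0757    ] [0.54482667 0.32221237 0.055     ] tool y,z cm -0.17632140620104525 -0.12746077677001252
```

The picture gives a correction of (−0.18, −0.13) cm and the TCP reading gives (−0.12, −0.12) cm, so they agree. I'll apply it and lower.

```bash
python3 -m crank '[[0.8,-0.13,-0.12,0,0.5],[0,0,0,0,0.5],[0.6,0,0,0,0.5],[0.6,0,0,0,0.5],[0,0,0,0,0.5],[0,0,0,0,0.5]]'|grep -v rot
python3 -m crank '[[0.7,0,0,0,0.5],[0.7,0,0,0,0.5],[0.7,0,0,0,0.5],[0.7,0,0,0,0.5],[0,0,0,0,0.5],[0,0,0,0,0.5]]'|grep -v rot
```

```text
clock: 17.75
tcp_pos: [0.5426, 0.3207, 0.1093]
ft_force: [-0.7, 0.3, -0.7]
width: 0.222
clock: 18.5
tcp_pos: [0.5427, 0.3207, 0.0814]
ft_force: [0.7, -0.1, 0.7]
width: 0.216
```

```bash
python3 -m crank '[[0.7,0,0,0,0.5],[0.6,0,0,0,0.5],[0,0,0,0,0.5],[0,0,0,0,0.5]]'|grep -v rot
python3 -m crank '[[0.15,0,0,0,0.5],[0,0,0,0,0.5],[0,0,0,0,0.5]]'|grep -v rot
```

```text
clock: 19.0
tcp_pos: [0.5426, 0.3206, 0.0683]
ft_force: [0.1, 0.2, -0.8]
width: 0.216
clock: 19.38
tcp_pos: [0.5427, 0.3208, 0.067]
ft_force: [0.5, -0.6, -1.5]
width: 0.221
```

```bash
python3 -m crank '[[0.12,0,0,0,0.5],[0,0,0,0,0.5],[0,0,0,0,0.5]]'|grep -v rot
python3 -m crank '[[0.06,0,0,0,0.5],[0,0,0,0,0.5],[0,0,0,0,0.5]]'|grep -v rot
```

```text
clock: 19.75
tcp_pos: [0.5427, 0.3207, 0.0657]
ft_force: [1.0, -0.9, -1.5]
width: 0.215
clock: 20.12
tcp_pos: [0.5427, 0.3207, 0.0651]
ft_force: [1.4, 0.5, 0.6]
width: 0.217
```

The TCP is back at its original grasp height (0.065). Releasing gently and retreating.

```bash
python3 -m crank '[[0,0,0,0,2.3],[0,0,0,0,3],[0,0,0,0,4.5],[0,0,0,0,6],[0,0,0,0,6],[0,0,0,0,6]]'|grep -v rot
python3 -m crank '[[-2,0,0,0,6],[-4,0,0,0,6],[-4,0,0,0,6],[-3,0,0,0,6],[0,0,0,-7.9,6],[0,0,0,0,6]]'|grep -v rot
python3 - <<'E'
from h import *
a=np.radians(-4.4); d=lambda v:np.array([.6037,-.1288])+np.array([[np.cos(a),-np.sin(a)],[np.sin(a),np.cos(a)]])@v
print("pull at 30mm",d([-.140,0]),"open",d([-.180,0]))
to(*d([-.140,0]),.18,-4.4)
E
```

```text
clock: 20.88
tcp_pos: [0.5426, 0.3207, 0.0651]
ft_force: [-0.4, -0.1, 0.1]
width: 0.655
clock: 21.62
tcp_pos: [0.5426, 0.3207, 0.1954]
ft_force: [0.2, -0.4, 0.7]
width: 0.655
pull at 30mm [ 0.46411261 -0.11805934] open [ 0.4242305  -0.11499057]
{'clock': np.float64(21.625), 'tcp_pos': array([0.5426, 0.3207, 0.1954]), 'ee_rot': array([ 0.7067,  0.0278,  0.7064, -0.0277]), 'ft_force': array([ 0.1707, -0.4092,  0.7298]), 'width': np.float64(0.655)}
shift tool cm [  1.53 -44.36  -4.38] yaw -4.5 turn -0.1
```

```bash
python3 -m crank '[[0,-5.6,-0.6,0,2.6],[0,-5.6,-0.6,0,2.6],[0,-5.6,-0.6,0,2.6],[0,-5.6,-0.6,0,2.6],[0,-5.6,-0.6,0,2.6],[0,-5.6,-0.6,0,2.6],[0,-5.6,-0.5,0,2.6],[0,-5.2,-0.3,0,2.6]]'|grep -v rot
python3 -m crank '[[1,0,0,0,2.6],[0,0,0,0,2.6],[0,0,0,0,2.6]]'|grep -v rot
python3 - <<'E'
from h import *
to(.4641,-.1181,.12,-4.4)
a=read_camera("scene"); b=read_camera("top")
u=proj("scene",[[.464,-.118,.078]])[0].astype(int);v=proj("scene",[[.543,.321,.08]])[0].astype(int)
print(u,v)
cv2.imwrite("pics/pull1.png",np.hstack([crop(a,u[0]-35,u[1]-40,70,75,6),crop(a,v[0]-45,v[1]-40,60,75,6)]))
w=proj("top",[[.464,-.118,.078]])[0].astype(int);print(w)
cv2.imwrite("pics/_top1.png",b)
E
```

```text
clock: 22.62
tcp_pos: [0.4637, -0.1202, 0.1947]
ft_force: [2.2, 0.3, -0.3]
width: 0.288
clock: 23.0
tcp_pos: [0.4647, -0.1174, 0.1849]
ft_force: [-0.4, 0.0, 0.2]
width: 0.286
{'clock': np.float64(23.0), 'tcp_pos': array([ 0.4647, -0.1174,  0.1849]), 'ee_rot': array([ 0.7064,  0.027 ,  0.7068, -0.0267]), 'ft_force': array([-0.4251,  0.0017,  0.1686]), 'width': np.float64(0.286)}
shift tool cm [ 6.49 -0.08 -0.05] yaw -4.35 turn 0.05
[245 151] [357 236]
[304 235]
```

View pics/pull1.png

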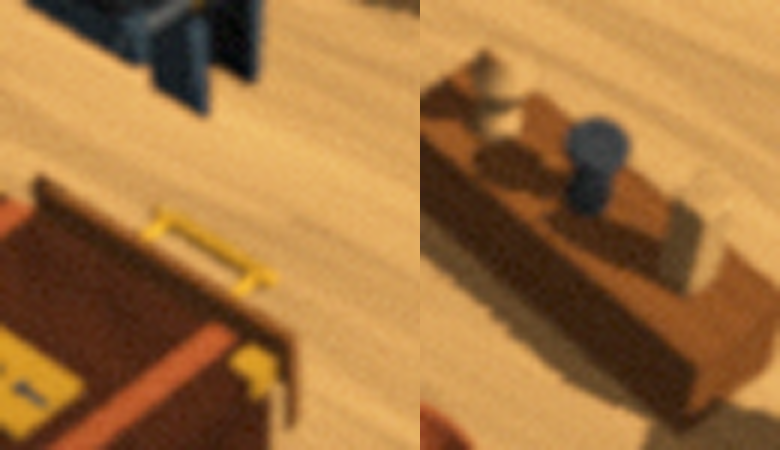

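The pin stands upright in its own hole (right half, handle near (700,230)). The bar runs from (157,213) to (272,279), centre near (214,246). Working out where that is.

Run:
```python
from h import *
g=lambda p:(np.array(p)+.5)/6-.5+[210,111]
e=[back("scene",g(p),.082) for p in((157,213),(272,279))]; m=(e[0]+e[1])/2
print(e,np.linalg.norm(e[0]-e[1]),m)
a=np.radians(-4.4); d=(m[:2]-[.6037,-.1288]); print("in chest", d@[np.cos(a),np.sin(a)],d@[-np.sin(a),np.cos(a)])
to(m[0],m[1],.062,-4.4)
```

```text
[array([ 0.46448998, -0.1567715 ,  0.082     ]), array([ 0.46798791, -0.07784659,  0.082     ])] 0.07900238551818925 [ 0.46623894 -0.11730904  0.082     ]
in chest -0.1379374987840913 0.0009112122006758619
{'clock': np.float64(23.1), 'tcp_pos': array([ 0.465 , -0.1174,  0.1852]), 'ee_rot': array([ 0.7067,  0.0267,  0.7065, -0.0266]), 'ft_force': array([-0.5647, -0.1389,  0.1459]), 'width': np.float64(0.2815)}
shift tool cm [12.32  0.02  0.12] yaw -4.32 turn 0.08
```

```bash
python3 -m crank '[[3,0,0.1,0,2.6],[3,0,0,0,2.6],[2.5,0,0,0,2.6],[0,0,0,0,2.6],[0,0,0,0,2.6]]'|grep -v rot
python3 -m crank '[[1,0,0,0,2.6],[1,0,0,0,2.6],[1,0,0,0,2.6],[0.8,0,0,0,2.6],[0,0,0,0,2.6],[0,0,0,0,2.6]]'|grep -v rot
```

```text
clock: 23.72
tcp_pos: [0.4666, -0.1184, 0.1012]
ft_force: [0.5, -0.9, -0.9]
width: 0.285
clock: 24.48
tcp_pos: [0.4658, -0.1187, 0.0622]
ft_force: [0.7, -0.3, -0.3]
width: 0.285
```

```bash
python3 -m crank '[[0,0,0,0,1.8],[0,0,0,0,1.4],[0,0,0,0,1],[0,0,0,0,0.5],[0,0,0,0,0.5]]'|grep -v rot
python3 -m crank '[[0,0,-0.5,0,0.5],[0,0,-0.7,0,0.5],[0,0,-0.7,0,0.5],[0,0,-0.7,0,0.5],[0,0,-0.5,0,0.5],[0,0,0,0,0.5],[0,0,0,0,0.5]]'|grep -v rot
```

```text
clock: 25.1
tcp_pos: [0.4657, -0.1187, 0.0623]
ft_force: [-0.2, -0.7, 2.6]
width: 0.114
clock: 25.98
tcp_pos: [0.4346, -0.1163, 0.0622]
ft_force: [-1.0, 0.0, 4.5]
width: 0.11
```

The bar is gripped at about 10.4 mm opening and the drawer is following at low force. I'll keep pulling in small steps to the stop.

```bash
python3 -m crank '[[0,0,-0.3,0,0.5],[0,0,-0.3,0,0.5],[0,0,0,0,0.5],[0,0,0,0,0.5]]'|grep -v rot
python3 -m crank '[[0,0,-0.2,0,0.5],[0,0,0,0,0.5],[0,0,0,0,0.5]]'|grep -v rot
python3 -m crank '[[0,0,-0.2,0,0.5],[0,0,0,0,0.5],[0,0,0,0,0.5]]'|grep -v rot
```

```text
clock: 26.48
tcp_pos: [0.4285, -0.1158, 0.0622]
ft_force: [-0.2, 0.2, 5.2]
width: 0.112
clock: 26.85
tcp_pos: [0.4267, -0.1157, 0.0622]
ft_force: [-0.1, 0.5, 5.0]
width: 0.11
clock: 27.22
tcp_pos: [0.4259, -0.1156, 0.0622]
ft_force: [5.0, 0.6, 0.3]
width: 0.112
```

```bash
python3 -m crank '[[0,0,-0.15,0,0.5],[0,0,0,0,0.5],[0,0,0,0,0.5]]'|grep -v rot
```

```text
clock: 27.6
tcp_pos: [0.4259, -0.1156, 0.0623]
ft_force: [8.2, 2.2, -2.8]
width: 0.114
```

The drawer is hard against its stop: no further motion, and the force rises to 8 N. Letting go and rising straight up.

```bash
python3 -m crank '[[0,0,0,0,1.6],[0,0,0,0,2.2],[0,0,0.1,0,2.6],[0,0,0,0,2.6],[0,0,0,0,2.6]]'|grep -v rot
python3 -m crank '[[-1,0,0,0,2.6],[-2,0,0,0,2.6],[-3,0,0,0,2.6],[-4,0,0,0,2.6],[-5,0,0,0,2.6],[0,0,-5,0,2.6],[0,0,-3,0,2.6],[0,0,0,0,2.6]]'|grep -v rot
python3 - <<'E'
from h import *
a=read_camera("scene")
cv2.imwrite("pics/end.png",crop(a,150,90,260,200,3))
E
```

```text
clock: 28.22
tcp_pos: [0.4239, -0.1154, 0.062]
ft_force: [-0.8, 0.1, -0.2]
width: 0.288
clock: 29.22
tcp_pos: [0.3429, -0.109, 0.2129]
ft_force: [0.9, -0.2, -0.7]
width: 0.285
```

View pics/end.png

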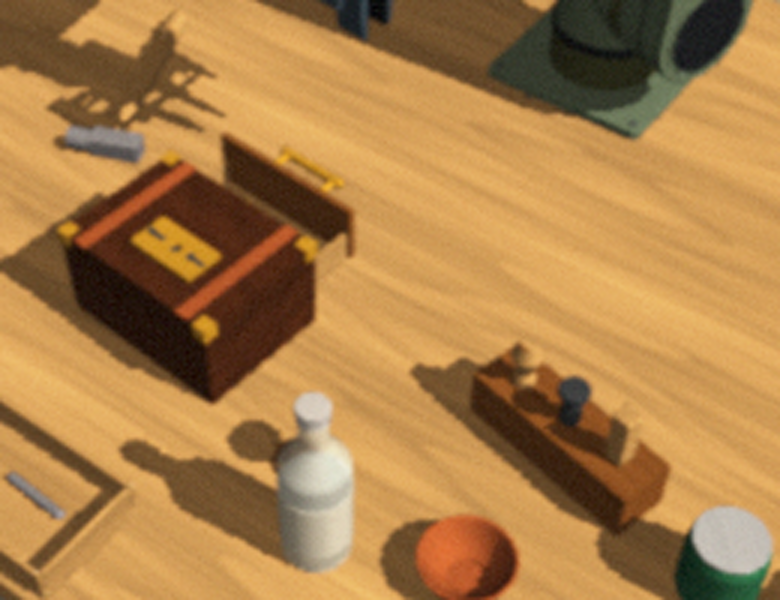

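The final picture shows the drawer fully out with its bar at about (311,169). The pin is upright in its own hole at (625,435), the other things are where they were, and the gripper is clear. I'll do one quick check of the bar's position and hand in.

Run:
```python
from h import *
from rig import workorder
m=back("scene",(np.array((311.5,168.5))+.5)/3-.5+[150,90],.082); a=np.radians(-4.4)
print("drawer",-((m[:2]-[.6037,-.1288])@[np.cos(a),np.sin(a)])-.110)
print(workorder.finish_job())
```

```text
drawer 0.06423129152279573
the job is handed in; nothing more can be done
None
```

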